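# Fit the missing blade gauges

## Task

Two of the four slanted heater holders have no gauge: take spare gauges upright from the rack and push one blade into each empty holder until its red line is level with the slot's rim, straight along the slot and no deeper, like the gauges already fitted. Leave the fitted gauges, the third spare in the rack and everything else on the bench as they are.

Things in the scene. Friction and masses are not known exactly. Their poses are not given: they have to be found in the camera images.
- gauge_1: flat gauge 150 mm long, 90 g; origin: centre of the red line on its blade. +z along it to the handle, y across the blade's width, x through its thickness. Steel blade 24 (y) x 5 (x) from z = +25 to the tip at z = -55 (last 10 mm 18 x 3.5); yellow handle 30 (y) x 20 (x), z = +25 to +95, alike on both faces. A spare upright in the rack, or already in a holder.
- gauge_2: flat gauge 150 mm long, 90 g; origin: centre of the red line on its blade. +z along it to the handle, y across the blade's width, x through its thickness. Steel blade 24 (y) x 5 (x) from z = +25 to the tip at z = -55 (last 10 mm 18 x 3.5); yellow handle 30 (y) x 20 (x), z = +25 to +95, alike on both faces. A spare upright in the rack, or already in a holder.
- gauge_3: flat gauge 150 mm long, 90 g; origin: centre of the red line on its blade. +z along it to the handle, y across the blade's width, x through its thickness. Steel blade 24 (y) x 5 (x) from z = +25 to the tip at z = -55 (last 10 mm 18 x 3.5); yellow handle 30 (y) x 20 (x), z = +25 to +95, alike on both faces. A spare upright in the rack, or already in a holder.
- gauge_4: flat gauge 150 mm long, 90 g; origin: centre of the red line on its blade. +z along it to the handle, y across the blade's width, x through its thickness. Steel blade 24 (y) x 5 (x) from z = +25 to the tip at z = -55 (last 10 mm 18 x 3.5); yellow handle 30 (y) x 20 (x), z = +25 to +95, alike on both faces. A spare upright in the rack, or already in a holder.
- gauge_5: flat gauge 150 mm long, 90 g; origin: centre of the red line on its blade. +z along it to the handle, y across the blade's width, x through its thickness. Steel blade 24 (y) x 5 (x) from z = +25 to the tip at z = -55 (last 10 mm 18 x 3.5); yellow handle 30 (y) x 20 (x), z = +25 to +95, alike on both faces. A spare upright in the rack, or already in a holder.
- mouth_1 (a point): centre of a heater holder's slot mouth, level with its rim; +z points out of the slot, 29 deg from vertical away from the robot; y along the slot's width, x across the gap. Slot 27 wide (36 at the rim), 75 deep; two sprung copper jaws 3 mm apart (lead-in 18 at the rim) hold a blade at any depth. White head 44 (x) x 52 (y). Empty or holding a gauge.
- mouth_2 (a point): centre of a heater holder's slot mouth, level with its rim; +z points out of the slot, 36 deg from vertical away from the robot; y along the slot's width, x across the gap. Slot 27 wide (36 at the rim), 75 deep; two sprung copper jaws 3 mm apart (lead-in 18 at the rim) hold a blade at any depth. White head 44 (x) x 52 (y). Empty or holding a gauge.
- mouth_3 (a point): centre of a heater holder's slot mouth, level with its rim; +z points out of the slot, 41 deg from vertical away from the robot; y along the slot's width, x across the gap. Slot 27 wide (36 at the rim), 75 deep; two sprung copper jaws 3 mm apart (lead-in 18 at the rim) hold a blade at any depth. White head 44 (x) x 52 (y). Empty or holding a gauge.
- mouth_4 (a point): centre of a heater holder's slot mouth, level with its rim; +z points out of the slot, 33 deg from vertical away from the robot; y along the slot's width, x across the gap. Slot 27 wide (36 at the rim), 75 deep; two sprung copper jaws 3 mm apart (lead-in 18 at the rim) hold a blade at any depth. White head 44 (x) x 52 (y). Empty or holding a gauge.
- rack: fixed green rack block 175 (x) x 54 (y) x 50 (z) mm; origin under its centre. Three pockets 8 (x) x 27 (y) mm, 44 mm deep, at x = -60, 0, +60 mm, a spare gauge standing upright in each, its blade's width along the rack's y, red line 11 mm above the rack's top
- baseplate: fixed dark steel plate 100 x 450 x 8 mm carrying the four holders in a row along its y, about 120 mm apart; origin under its centre
- tray: fixed blue open tray 170 x 100 x 35 mm; origin under its centre
- valve: brass fitting 42 mm across, 62 mm high, standing in the blue tray; origin under its centre
- jar: amber jar with black cap, 48 mm across, 65 mm high, standing in the blue tray; origin under its centre
- beaker: clear beaker 64 mm across, 85 mm high, on the table; origin under its centre
- wrench: steel wrench 170 mm long lying on the table along its x; origin at its middle, underneath
- flowmeter: flow meter: black box 85 x 70 x 45 mm with an upright clear tube to 205 mm; origin under the box's centre
- bottle: white bottle with red cap, 68 mm across, 190 mm high; origin under its centre
Things that resemble listed ones, but are neither listed nor needed, are in the scene too. What is shaped like the gauge_4 but blue is not meant. Leave any blue look-alike of the gauge_3 alone.

How it is judged (in metres and radians):
At the end, for the whole second after the job is handed in: Each holder that was empty holds a spare at rest: red line within 5 mm of the rim along the slot, within 5 mm of the slot's centre, aligned within 0.12 rad. The third spare stands in the rack within 12 mm and 0.12 rad of upright; the gauges fitted before are within 8 mm of their start (((z of gauge_1 in the frame of mouth_1 between -0.005 and 0.005 m and x of gauge_1 in the frame of mouth_1 between -0.005 and 0.005 m and y of gauge_1 in the frame of mouth_1 between -0.005 and 0.005 m and angle between the z axis of gauge_1 and the z axis of mouth_1, either way round below 0.12 rad and linear speed of each of gauge_1, gauge_3 below 0.02 m/s and z of gauge_3 in the frame of mouth_3 between -0.005 and 0.005 m and x of gauge_3 in the frame of mouth_3 between -0.005 and 0.005 m and y of gauge_3 in the frame of mouth_3 between -0.005 and 0.005 m and angle between the z axis of gauge_3 and the z axis of mouth_3, either way round below 0.12 rad and distance of gauge_4 from where it was at the start of the episode below 0.012 m and angle between gauge_4's own z axis and vertical below 0.12 rad) or (z of gauge_1 in the frame of mouth_1 between -0.005 and 0.005 m and x of gauge_1 in the frame of mouth_1 between -0.005 and 0.005 m and y of gauge_1 in the frame of mouth_1 between -0.005 and 0.005 m and angle between the z axis of gauge_1 and the z axis of mouth_1, either way round below 0.12 rad and linear speed of each of gauge_1, gauge_4 below 0.02 m/s and z of gauge_4 in the frame of mouth_3 between -0.005 and 0.005 m and x of gauge_4 in the frame of mouth_3 between -0.005 and 0.005 m and y of gauge_4 in the frame of mouth_3 between -0.005 and 0.005 m and angle between the z axis of gauge_4 and the z axis of mouth_3, either way round below 0.12 rad and distance of gauge_3 from where it was at the start of the episode below 0.012 m and angle between gauge_3's own z axis and vertical below 0.12 rad) or (z of gauge_3 in the frame of mouth_1 between -0.005 and 0.005 m and x of gauge_3 in the frame of mouth_1 between -0.005 and 0.005 m and y of gauge_3 in the frame of mouth_1 between -0.005 and 0.005 m and angle between the z axis of gauge_3 and the z axis of mouth_1, either way round below 0.12 rad and linear speed of each of gauge_3, gauge_1 below 0.02 m/s and z of gauge_1 in the frame of mouth_3 between -0.005 and 0.005 m and x of gauge_1 in the frame of mouth_3 between -0.005 and 0.005 m and y of gauge_1 in the frame of mouth_3 between -0.005 and 0.005 m and angle between the z axis of gauge_1 and the z axis of mouth_3, either way round below 0.12 rad and distance of gauge_4 from where it was at the start of the episode below 0.012 m and angle between gauge_4's own z axis and vertical below 0.12 rad) or (z of gauge_3 in the frame of mouth_1 between -0.005 and 0.005 m and x of gauge_3 in the frame of mouth_1 between -0.005 and 0.005 m and y of gauge_3 in the frame of mouth_1 between -0.005 and 0.005 m and angle between the z axis of gauge_3 and the z axis of mouth_1, either way round below 0.12 rad and linear speed of each of gauge_3, gauge_4 below 0.02 m/s and z of gauge_4 in the frame of mouth_3 between -0.005 and 0.005 m and x of gauge_4 in the frame of mouth_3 between -0.005 and 0.005 m and y of gauge_4 in the frame of mouth_3 between -0.005 and 0.005 m and angle between the z axis of gauge_4 and the z axis of mouth_3, either way round below 0.12 rad and distance of gauge_1 from where it was at the start of the episode below 0.012 m and angle between gauge_1's own z axis and vertical below 0.12 rad) or (z of gauge_4 in the frame of mouth_1 between -0.005 and 0.005 m and x of gauge_4 in the frame of mouth_1 between -0.005 and 0.005 m and y of gauge_4 in the frame of mouth_1 between -0.005 and 0.005 m and angle between the z axis of gauge_4 and the z axis of mouth_1, either way round below 0.12 rad and linear speed of each of gauge_4, gauge_1 below 0.02 m/s and z of gauge_1 in the frame of mouth_3 between -0.005 and 0.005 m and x of gauge_1 in the frame of mouth_3 between -0.005 and 0.005 m and y of gauge_1 in the frame of mouth_3 between -0.005 and 0.005 m and angle between the z axis of gauge_1 and the z axis of mouth_3, either way round below 0.12 rad and distance of gauge_3 from where it was at the start of the episode below 0.012 m and angle between gauge_3's own z axis and vertical below 0.12 rad) or (z of gauge_4 in the frame of mouth_1 between -0.005 and 0.005 m and x of gauge_4 in the frame of mouth_1 between -0.005 and 0.005 m and y of gauge_4 in the frame of mouth_1 between -0.005 and 0.005 m and angle between the z axis of gauge_4 and the z axis of mouth_1, either way round below 0.12 rad and linear speed of each of gauge_4, gauge_3 below 0.02 m/s and z of gauge_3 in the frame of mouth_3 between -0.005 and 0.005 m and x of gauge_3 in the frame of mouth_3 between -0.005 and 0.005 m and y of gauge_3 in the frame of mouth_3 between -0.005 and 0.005 m and angle between the z axis of gauge_3 and the z axis of mouth_3, either way round below 0.12 rad and distance of gauge_1 from where it was at the start of the episode below 0.012 m and angle between gauge_1's own z axis and vertical below 0.12 rad)) and distance of each of gauge_2, gauge_5 from where it was at the start of the episode below 0.008 m); the robot touches nothing.
It fails at once if a gauge that was already fitted is shifted by more than 15 mm (distance of any of gauge_2, gauge_5 from where it was at the start of the episode above 0.015 m).
It fails at once if a bystander on the bench (valve, jar, beaker, wrench, flow meter, bottle) is moved more than 30 mm (distance of any of valve, jar, beaker, wrench, flowmeter, bottle from where it was at the start of the episode above 0.03 m).
It also fails if it takes over 72 s, if anything falls off the work surface, if the arm or the gripper's body presses on something with over 40 N, if the wrist force passes 120 N, or if a joint passes its speed limit or range.

## Robot

A 6-joint arm with a two-finger parallel gripper is mounted at the origin on the work surface. World frame = base frame: x ahead of the robot, y to its left, z up, the work surface at z = 0. Lengths are in mm, angles in degrees, forces in N, time in s.
With the tool pointing down it reaches from about 375 to 975 mm from the base axis. Payload 3.8 kg.
Tool frame: the origin (TCP) lies on the mounting face of the last link; the fingertips stand 173 mm ahead of it and the grasp point (between the pads) lies 155 mm ahead of it (env.finger_overhang is the distance from the TCP to the fingertips, in mm); z points along the fingers, y is the line along which they close (so a half turn about z gives the same grasp; the last joint's range is limited). The gripper opens to 85 mm and grips with 20 to 120 N. Pads are 22 mm wide; open, the fingers measure 114 mm over their backs; the gripper's body (76 mm by 85 mm) begins 54 mm behind the grasp point. The pads swing forward as they close: fully open they stand 13 mm farther back than shut.
Start: joints at [64.349, 15.12, 91.902, -0, 72.978, -2.114], TCP at [269.554, 618.838, 404.68] pointing down, gripper open.
Joint ranges: [-150.88, 150.88], [-54.13, 125.18], [17.81, 147.31], [-75.09, 255.09], [0, 152.58], [-146.25, 146.25]. Speed limits (degrees/s): [147.25, 147.25, 180, 180, 180, 180].

## Interface

Orientations are given as [roll, pitch, yaw] about the fixed x, y, z axes, in that order (R = Rz(yaw) Ry(pitch) Rx(roll)).
In Python, from bench import env gives the robot as it stands.
- The arm moves only by the shell command python3 -m pendant 'ROWS' [OPENING] [FORCE]. ROWS is JSON, a list of rows, each an object with "slide": the shift along the tool's x, y, z each as a share of 200 mm, from -1 to 1, a list of three; "twist": the turn, a rotation vector about the tool's x, y, z each as a share of 90 degrees, from -1 to 1, a list of three. In form: [{"slide": [dx, dy, dz], "twist": [ax, ay, az]}, ...]. A call has exactly 8 rows; each row shifts and turns the commanded pose from where the row before left it, along the tool's axes as they then stand; what a row does not reach is not made up. A row lasts 1/8 s, in which the tool goes at most 62.5 mm and 10.7 degrees, less where a joint would pass 70% of its speed; a pose out of reach is approached as far as the arm can. A call with a number of a shift or a turn outside -1 to 1 is refused whole. A call with a gripper value outside its range is refused whole. OPENING is the opening, from 0 (shut) to 1 (fully open), set as the call begins (- or left out, the last holds). The fingers move at their own pace and stop on an object; FORCE is the grip in N (left out, the last holds). Time passes only in rows, so rows that do not move let the fingers close, or fill a call up. It gives the time, the measured TCP pose, the force, the opening and the grip force at its end, in the units of the state.
- env.get_state(): the state, without advancing time (a new reading comes with each control period).
- env.get_image(name): name is "side" or "top"; returns a dict with "pixels" (480x640x3 uint8, blue, green, red), "z_map" (480x640 float32, mm along the optical axis (not along the pixel's ray), 0 where there is no reading), "camera_matrix" (3x3 intrinsics, pixels), "dist_coeffs" ([k1, k2, p1, p2, k3] as OpenCV has them; the pictures are not rectified), "pose" (4x4, takes a point from camera to world coordinates). Camera axes: x right, y down, z forward; pixel columns grow to the right and rows downward; lengths in mm; the calibration is good to about 2 mm. A picture is of the moment at which its call begins.
- env.finish_job(): hands the job in; it is judged then, once.
The state is a dict: "time_s": time; "joint_positions": joint angles; "qd": joint speeds; "joint_torque": joint torques, N m; "tcp_pos": TCP position; "ee_rot": TCP orientation; "contact_force": force on the tool from outside, world axes, zero at the start; "torque": the same for the moment, N m; "finger_gap": finger opening in mm; "gripper_force": force on a finger pad.
Only numpy, scipy, OpenCV 4.12 (cv2) and the standard library are available. Lean on these libraries where they do the work, as an engineer would, in place of code of your own. Each camera call takes 0.05 s, during which the arm holds its last target. There are 200 camera calls.

## Working session

There is one attempt and no reset: what is moved stays moved. The work goes in short steps, Python scripts to look and compute and a shell command to move; the robot and the scene stay as the last step left them, time stands still between calls to the robot, and variables do not carry over. Pictures are saved under pics/ and viewed, at most 10 in all, crops included, and the job is handed in when it is done.

```bash
ls; mkdir -p pics
python3 - <<'E'
from bench import env
import cv2,numpy as np,pickle
s=env.get_state();print(s)
for n in("side","top"):
    d=env.get_image(n);cv2.imwrite(f"pics/{n}0.png",d["pixels"]);pickle.dump(d,open(f"{n}0.pkl","wb"))
    print(d["camera_matrix"],d["dist_coeffs"],d["pose"])
E
```

```text
pics
{'time_s': 0.0, 'joint_positions': array([ 6.43462846e+01,  1.51731100e+01,  9.19835747e+01,  1.40590482e-03,
        7.29766553e+01, -2.11557458e+00]), 'qd': array([-0.01013075, -0.01019053, -0.01633175,  0.10363098, -0.07101064,
        0.00020893]), 'joint_torque': array([ 8.88460727e-04, -5.15085912e+01, -3.67328775e+01,  7.72452881e-05,
        1.25151750e-02, -2.75665315e-05]), 'tcp_pos': array([269.43088263, 618.5196977 , 403.29321357]), 'ee_rot': array([-1.79866800e+02, -6.26471904e-03,  1.56461439e+02]), 'contact_force': array([0.84517893, 0.72101105, 0.23353313]), 'torque': array([ 0.04841484, -0.0256014 ,  0.01312852]), 'gripper_force': 0.0, 'finger_gap': 85.48602320522276}
[[472.28655426   0.         316.05511499]
 [  0.         472.28655426 236.87708355]
 [  0.           0.           1.        ]] [-0.00584291  0.          0.          0.          0.        ] [[-9.74935007e-01 -1.48693078e-01  1.65505590e-01  4.10208287e+02]
 [-2.21252565e-01  5.69597776e-01 -7.91584282e-01  8.61107588e+02]
 [ 2.34314876e-02 -8.08361764e-01 -5.88219537e-01  6.97269861e+02]
 [ 0.00000000e+00  0.00000000e+00  0.00000000e+00  1.00000000e+00]]
[[529.06358536   0.         325.10168868]
 [  0.         529.06358536 231.79769996]
 [  0.           0.           1.        ]] [-0.14656319  0.          0.          0.          0.        ] [[-8.44668280e-03 -9.95376978e-01  9.56730078e-02  4.75375846e+02]
 [-9.99948112e-01  8.95263892e-03  4.86036937e-03  4.51341680e+01]
 [-5.69442567e-03 -9.56269895e-02 -9.95400951e-01  1.13254046e+03]
 [ 0.00000000e+00  0.00000000e+00  0.00000000e+00  1.00000000e+00]]
```

View pics/top0.png

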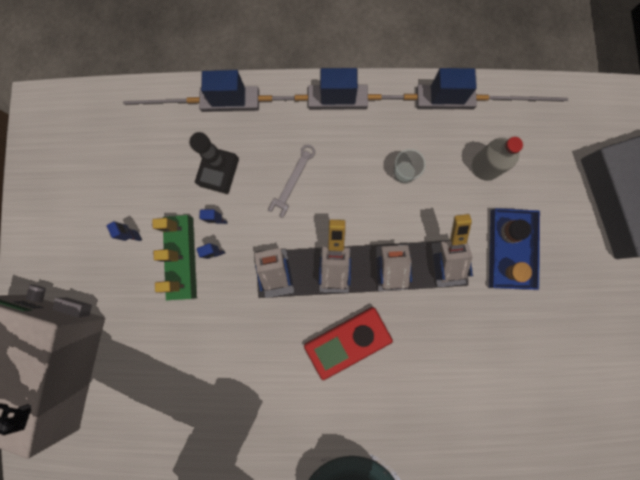

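View pics/side0.png

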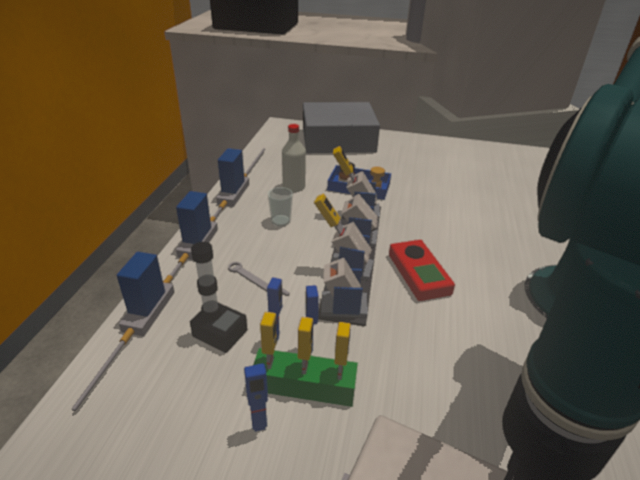

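The top picture shows the rack at about (178,258) with three yellow spares at (160,224), (162,255), (163,287). Blue look-alikes stand at (118,231), (210,215) and (207,251), and those are not meant. The holders are at (271,262) empty, (335,265) fitted, (395,262) empty and (455,258) fitted. I'll confirm this in an enlarged crop.

Run:
```python
import cv2,numpy as np,pickle
t=pickle.load(open("top0.pkl","rb"))["pixels"];s=pickle.load(open("side0.pkl","rb"))["pixels"]
a=cv2.resize(t[205:305,145:305],(800,500),interpolation=cv2.INTER_CUBIC)
a=cv2.convertScaleAbs(a,alpha=1.5,beta=10);cv2.imwrite("pics/t1.png",a)
b=cv2.resize(t[205:305,310:485],(700,400),interpolation=cv2.INTER_CUBIC)
cv2.imwrite("pics/t2.png",cv2.convertScaleAbs(b,alpha=1.5,beta=10))
c=cv2.resize(s[165:405,235:395],(400,600),interpolation=cv2.INTER_CUBIC)
cv2.imwrite("pics/s1.png",cv2.convertScaleAbs(c,alpha=1.5,beta=10))
```

```text
(no output)
```

View pics/t1.png

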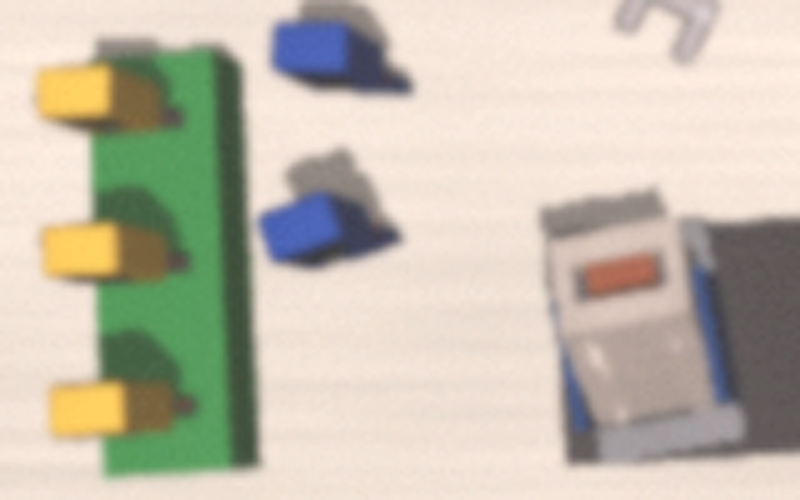

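View pics/t2.png

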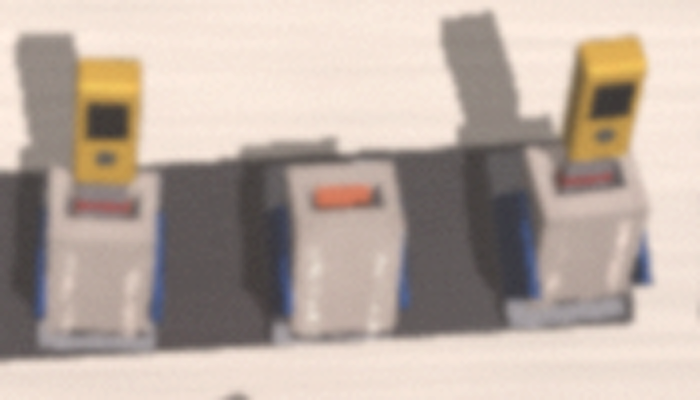

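The crops confirm that the three yellow gauges standing in the green rack are the spares. The empty holders show bare copper at about (269,260) and (395,254) in the top picture. Next I measure them with the depth maps.

```bash
cat > h.py <<'E'
import cv2,numpy as np,pickle
def cloud(d):
    K,D=d["camera_matrix"],np.array(d["dist_coeffs"],float)
    v,u=np.mgrid[:480,:640]
    p=cv2.undistortPoints(np.stack([u,v],-1).reshape(-1,1,2).astype(float),K,D).reshape(480,640,2)
    z=d["z_map"];c=np.stack([p[...,0]*z,p[...,1]*z,z],-1)
    w=c@d["pose"][:3,:3].T+d["pose"][:3,3]
    w[z<=0]=np.nan
    return w
def yellow(d):
    h=cv2.cvtColor(d["pixels"],cv2.COLOR_BGR2HSV)
    return (h[...,0]>18)&(h[...,0]<32)&(h[...,1]>140)&(h[...,2]>60)
E
cat > m.py <<'E'
from h import *
np.set_printoptions(precision=1,suppress=True)
D={n:pickle.load(open(n+"0.pkl","rb")) for n in("top","side")}
W={n:cloud(D[n]) for n in D}
print("table",np.nanmedian(W["top"][330:350,250:290,2]),np.nanmedian(W["side"][280:290,200:230,2]))
w=W["top"]
for n in W:
    w=W[n];m=yellow(D[n])&(w[...,2]>60)
    k,l,st,c=cv2.connectedComponentsWithStats(m.astype(np.uint8))
    for i in range(1,k):
        if st[i,4]<25: continue
        P=w[l==i];t=P[P[:,2]>np.percentile(P[:,2],95)-6]
        print(n,"yellow",c[i],st[i,4],"top z",np.median(t[:,2]),"n",len(t),"top c",(np.percentile(t,3,0)+np.percentile(t,97,0))/2,"ext",np.ptp(t,axis=0),"all",np.percentile(P,3,0),np.percentile(P,97,0))
# heads: plane fits, points near slot
for n,(u,v) in {"1":(269.4,260),"2":(335.5,256),"3":(395.5,254),"4":(457,249)}.items():
    w=W["top"]; c=w[int(v)-6:int(v)+7,int(u)-5:int(u)+6].reshape(-1,3); c0=np.nanmedian(c,0)
    for cam in W:
        ww=W[cam]; h=cv2.cvtColor(D[cam]["pixels"],cv2.COLOR_BGR2HSV)
        m=(np.linalg.norm(ww-c0,axis=2)<38)&(h[...,1]<75)
        P=ww[m]; 
        # ransac plane with normal tilted to +x 20..50deg
        rng=np.random.default_rng(0);best=None
        for _ in range(3000):
            a=P[rng.choice(len(P),3,replace=False)];nn=np.cross(a[1]-a[0],a[2]-a[0]);L=np.linalg.norm(nn)
            if L<50: continue
            nn/=L; nn*=np.sign(nn[2])
            if not(nn[0]>.3 and nn[2]>.65): continue
            q=np.abs((P-a[0])@nn)<1.5
            if best is None or q.sum()>best.sum(): best=q
        if best is None: print(n,cam,"none",len(P));continue
        Q=P[best];mu=Q.mean(0);nn=np.linalg.svd(Q-mu)[2][2];nn*=np.sign(nn[2])
        ex=np.cross([0,1,0],nn);ex/=np.linalg.norm(ex);ey=np.cross(nn,ex)
        ab=np.stack([(Q-mu)@ex,(Q-mu)@ey],1).astype(np.float32)
        r=cv2.minAreaRect(ab);ctr=mu+r[0][0]*ex+r[0][1]*ey
        print("head",n,cam,len(P),len(Q),"n",nn.round(3),"tilt",np.degrees(np.arccos(nn[2])),"az",np.degrees(np.arctan2(nn[1],nn[0])),"rect",r[1],r[2],"c",ctr)
E
python3 m.py
```

```text
table 1.0254532553694844 124.65324520983904
top yellow [460.7 228. ] 261 top z 187.92174664226093 n 123 top c [ 584.8 -199.7  188.5] ext [18.1 27.6  8.9] all [ 547.5 -214.1  138.4] [ 593.  -187.8  191.1]
top yellow [160.5 223.2] 140 top z 156.9637280988867 n 119 top c [589.1 361.3 157.5] ext [17.5 27.5  8. ] all [580.  348.3 149.5] [596.5 373.9 160.4]
top yellow [336.  233.9] 263 top z 185.4368513737992 n 108 top c [578.7  29.2 185.8] ext [16.6 23.6  9.1] all [538.4  17.4 135.9] [586.2  41.  188.5]
top yellow [162.  254.6] 142 top z 157.01721509390416 n 129 top c [529.1 357.5 156.8] ext [17.1 27.8  6.6] all [520.7 344.5 150.6] [537.5 370.2 159.6]
top yellow [163.1 286.5] 136 top z 157.11757639607424 n 121 top c [469.3 354.5 157.3] ext [16.8 27.4  8. ] all [460.9 341.6 150.9] [477.7 367.2 160.4]
side yellow [342.6 160.5] 237 top z 185.5508596575438 n 48 top c [ 583.2 -197.1  186.5] ext [20.7 28.2  9.1] all [ 546.3 -209.   129.3] [ 590.9 -185.   188.9]
side yellow [326.9 210.5] 312 top z 183.29312457515346 n 63 top c [577.   33.  183.9] ext [18.1 25.6  9. ] all [537.5  23.2 132.7] [583
[... 1098 characters left out ...]
86.24829864501953 c [525.2  30.9 106.2]
head 3 top 675 258 n [0.7 0.  0.8] tilt 41.23427426661991 az 3.125903233125176 rect (48.600135803222656, 52.06011199951172) 1.3075047731399536 c [530.  -86.3 107.1]
head 3 side 401 129 n [0.7 0.  0.8] tilt 41.06159264838526 az 2.736380684595467 rect (47.11362838745117, 54.583892822265625) 3.05818510055542 c [527.8 -86.7 106.3]
head 4 top 602 196 n [0.5 0.1 0.8] tilt 32.95188493463011 az 6.452616177638479 rect (45.85690689086914, 50.97222900390625) 5.86873722076416 c [ 538.  -206.3  106.7]
head 4 side 303 94 n [0.5 0.1 0.8] tilt 32.45969768304398 az 7.2457251404395295 rect (44.50736618041992, 55.729000091552734) 7.97988224029541 c [ 537.1 -206.   105.6]
```

View pics/s1.png

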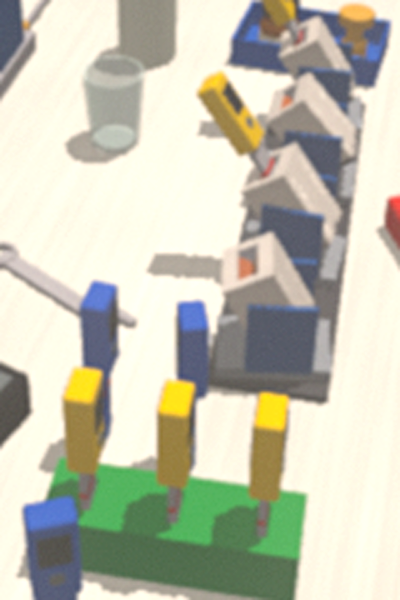

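The plane fits match the listed tilts of 29/36/41/33° for holders 1–4 from left to right, so mouths 1 and 3 are the empty ones. I'll write a helper that works out the required shift and turn.

```bash
cat > plan.py <<'E'
import sys,numpy as np
from bench import env
from scipy.spatial.transform import Rotation as R
np.set_printoptions(precision=3,suppress=True)
# usage: plan.py rackN lineheight | mouthN lineheight_along_n ; D = TCP to red line
RA={"A":(588.2,363.0),"B":(528.3,359.4),"C":(468.9,356.0)}
M={"1":((520,160.2,106.1),29,10.1),"3":((529,-86.5,106.7),41,3.0)}
def target(k,h,D):
    if k in RA: p=np.array([*RA[k],h+D]);r=R.from_euler("xyz",[180,0,93.35],degrees=True)
    else:
        c,t,az=M[k];r=R.from_euler("z",az,degrees=True)*R.from_euler("y",t,degrees=True)*R.from_euler("xyz",[180,0,90],degrees=True)
        p=np.array(c)-r.as_matrix()[:,2]*(h+D)
    return p,r
k,h=sys.argv[1],float(sys.argv[2]);D=float(sys.argv[3]) if len(sys.argv)>3 else 215
p,r=target(k,h,D);s=env.get_state();c=R.from_euler("xyz",s["ee_rot"],degrees=True)
print("t",s["time_s"],"tcp",s["tcp_pos"],s["ee_rot"],"gap",s["finger_gap"],"target",p)
d=p-s["tcp_pos"]
print("twist/90 total",(c.inv()*r).as_rotvec(degrees=True)/90,"slide/200 after twist",r.inv().apply(d)/200,"slide now",c.inv().apply(d)/200)
E
python3 plan.py A 175
```

```text
t 0.1 tcp [269.402 618.571 403.447] [-179.88    -0.004  156.465] gap 85.42038297714305 target [588.2 363.  390. ]
twist/90 total [-0.001  0.001  0.701] slide/200 after twist [-1.369  1.517  0.067] slide now [-1.972 -0.535  0.068]
```

```bash
python3 -m pendant '[{"slide":[0,0,0],"twist":[0,0,0.1]},{"slide":[0,0,0],"twist":[0,0,0.1]},{"slide":[0,0,0],"twist":[0,0,0.1]},{"slide":[0,0,0],"twist":[0,0,0.1]},{"slide":[0,0,0],"twist":[0,0,0.1]},{"slide":[0,0,0],"twist":[0,0,0.1]},{"slide":[0,0,0],"twist":[0,0,0.1]},{"slide":[0,0,0],"twist":[0,0,0]}]' 0.53 100
python3 -m pendant '[{"slide":[-0.17,0.19,0],"twist":[0,0,0]},{"slide":[-0.17,0.19,0],"twist":[0,0,0]},{"slide":[-0.17,0.19,0],"twist":[0,0,0]},{"slide":[-0.17,0.19,0],"twist":[0,0,0]},{"slide":[-0.17,0.19,0],"twist":[0,0,0]},{"slide":[-0.17,0.19,0],"twist":[0,0,0]},{"slide":[-0.17,0.19,0],"twist":[0,0,0]},{"slide":[-0.17,0.19,0],"twist":[0,0,0]}]'
python3 plan.py A 175
```

```text
time_s: 1.1
tcp_pos: [269.5, 618.7, 404.0]
ee_rot: [-180.0, 0.1, 93.6]
contact_force: [-0.3, -0.9, -0.9]
finger_gap: 44.6
gripper_force: 0.0
time_s: 2.1
tcp_pos: [590.5, 364.5, 404.4]
ee_rot: [-180.0, 0.0, 93.7]
contact_force: [0.7, 0.5, -0.2]
finger_gap: 45.5
gripper_force: 0.0
t 2.1 tcp [590.526 364.496 404.415] [-179.981    0.003   93.659] gap 45.45856724278003 target [588.2 363.  390. ]
twist/90 total [-0.     0.     0.003] slide/200 after twist [-0.007 -0.012  0.072] slide now [-0.007 -0.012  0.072]
```

```bash
python3 -m pendant '[{"slide":[-0.007,-0.011,0.05],"twist":[0,0,0.003]},{"slide":[0,0,0.05],"twist":[0,0,0]},{"slide":[0,0,0.05],"twist":[0,0,0]},{"slide":[0,0,0.05],"twist":[0,0,0]},{"slide":[0,0,0.05],"twist":[0,0,0]},{"slide":[0,0,0.05],"twist":[0,0,0]},{"slide":[0,0,0],"twist":[0,0,0]},{"slide":[0,0,0],"twist":[0,0,0]}]'
python3 plan.py A 61
python3 - <<'E'
from h import *
from bench import env
d=env.get_image("side");t=env.get_image("top")
a=cv2.resize(d["pixels"][190:420,195:395],(500,575),interpolation=cv2.INTER_CUBIC)
b=cv2.resize(t["pixels"][195:315,100:220],(300,300))
b=cv2.copyMakeBorder(b,0,275,0,0,cv2.BORDER_CONSTANT)
cv2.imwrite("pics/g1.png",cv2.convertScaleAbs(np.hstack([a,b]),alpha=1.4,beta=10))
E
```

```text
time_s: 3.1
tcp_pos: [587.4, 364.2, 344.9]
ee_rot: [180.0, -0.0, 93.2]
contact_force: [-0.2, 0.1, 0.4]
finger_gap: 45.2
gripper_force: 0.0
t 3.1 tcp [587.436 364.237 344.931] [179.98   -0.013  93.193] gap 45.19886681105338 target [588.2 363.  276. ]
twist/90 total [ 0.    -0.    -0.002] slide/200 after twist [-0.006  0.003  0.345] slide now [-0.006  0.003  0.345]
```

View pics/g1.png

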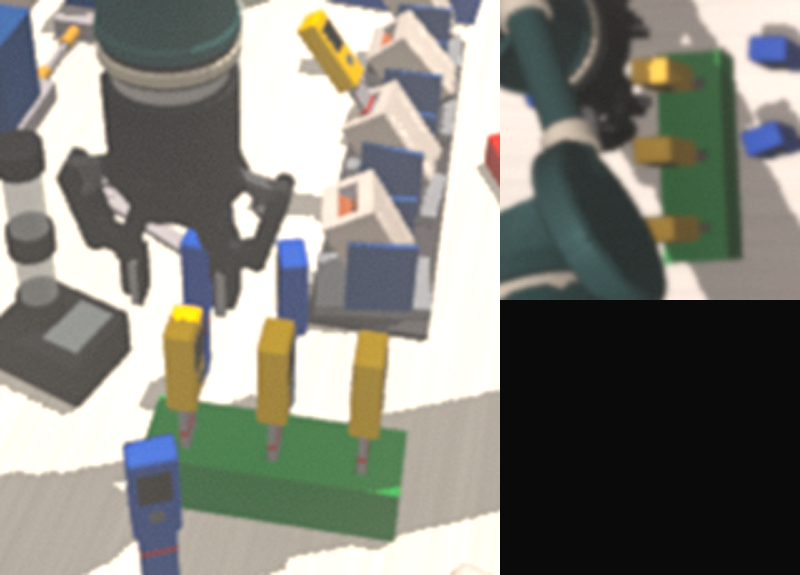

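The picture shows the open fingers at crop (133,290) and (227,300) straddling the far spare's top at (185,318), with the flow meter clear at the left. I go down and grip.

```bash
python3 -m pendant '[{"slide":[-0.006,0.003,0.05],"twist":[0,0,-0.002]},{"slide":[0,0,0.05],"twist":[0,0,0]},{"slide":[0,0,0.05],"twist":[0,0,0]},{"slide":[0,0,0.05],"twist":[0,0,0]},{"slide":[0,0,0.05],"twist":[0,0,0]},{"slide":[0,0,0.05],"twist":[0,0,0]},{"slide":[0,0,0.045],"twist":[0,0,0]},{"slide":[0,0,0],"twist":[0,0,0]}]'
python3 plan.py A 61
python3 -m pendant '[{"slide":[0,0,0],"twist":[0,0,0]},{"slide":[0,0,0],"twist":[0,0,0]},{"slide":[0,0,0],"twist":[0,0,0]},{"slide":[0,0,0],"twist":[0,0,0]},{"slide":[0,0,0],"twist":[0,0,0]},{"slide":[0,0,0],"twist":[0,0,0]},{"slide":[0,0,0],"twist":[0,0,0]},{"slide":[0,0,0],"twist":[0,0,0]}]' 0 100
python3 plan.py A 61
```

```text
time_s: 4.2
tcp_pos: [590.8, 364.4, 282.0]
ee_rot: [179.4, -0.3, 93.4]
contact_force: [1.6, 0.7, 17.3]
finger_gap: 45.4
gripper_force: 6.2
t 4.2 tcp [590.81 364.41 281.95] [179.428  -0.288  93.358] gap 45.42736774823018 target [588.2 363.  276. ]
twist/90 total [ 0.006 -0.003  0.   ] slide/200 after twist [-0.006 -0.013  0.03 ] slide now [-0.006 -0.014  0.03 ]
time_s: 5.2
tcp_pos: [589.7, 364.1, 280.8]
ee_rot: [179.6, -0.2, 93.4]
contact_force: [-1.5, -0.1, 15.7]
finger_gap: 19.1
gripper_force: 97.4
t 5.2 tcp [589.688 364.147 280.805] [179.587  -0.218  93.373] gap 19.08066275564028 target [588.2 363.  276. ]
twist/90 total [ 0.005 -0.002  0.   ] slide/200 after twist [-0.005 -0.008  0.024] slide now [-0.005 -0.008  0.024]
```

```bash
python3 -m pendant '[{"slide":[0,0,-0.03],"twist":[0,0,0]},{"slide":[0,0,-0.03],"twist":[0,0,0]},{"slide":[0,0,-0.03],"twist":[0,0,0]},{"slide":[0,0,-0.03],"twist":[0,0,0]},{"slide":[0,0,-0.08],"twist":[0,0,0]},{"slide":[0,0,-0.15],"twist":[0,0,0]},{"slide":[0,0,-0.2],"twist":[0,0,0]},{"slide":[0,0,-0.2],"twist":[0,0,0]}]'
python3 -m pendant '[{"slide":[0,0,-0.2],"twist":[0,0,0]},{"slide":[0,0,-0.1],"twist":[0,0,0]},{"slide":[0,0,0],"twist":[0,0,0]},{"slide":[0,0,0],"twist":[0,0,0]},{"slide":[0,0,0],"twist":[0,0,0]},{"slide":[0,0,0],"twist":[0,0,0]},{"slide":[0,0,0],"twist":[0,0,0]},{"slide":[0,0,0],"twist":[0,0,0]}]'
python3 - <<'E'
from h import *
from bench import env
np.set_printoptions(precision=1,suppress=True)
d=env.get_image("side");t=env.get_image("top");s=env.get_state();print(s["tcp_pos"],s["ee_rot"])
cv2.imwrite("pics/g2.png",cv2.convertScaleAbs(cv2.resize(d["pixels"][150:420,170:400],(511,600)),alpha=1.4,beta=10))
for n,i in(("side",d),("top",t)):
    w=cloud(i);m=yellow(i)&(w[...,2]>60)
    k,l,st,c=cv2.connectedComponentsWithStats(m.astype(np.uint8))
    for j in range(1,k):
        if st[j,4]>25:
            P=w[l==j];print(n,c[j],st[j,4],np.percentile(P,3,0),np.percentile(P,97,0))
E
```

```text
time_s: 6.2
tcp_pos: [587.1, 362.5, 426.3]
ee_rot: [-179.8, 0.1, 93.4]
contact_force: [1.0, 0.2, -0.1]
finger_gap: 18.9
gripper_force: 99.0
time_s: 7.2
tcp_pos: [588.0, 363.0, 485.5]
ee_rot: [-180.0, 0.0, 93.4]
contact_force: [0.1, -0.5, -1.0]
finger_gap: 19.0
gripper_force: 99.1
[588.  363.  485.7] [180.   -0.   93.4]
side [143.5   4.5] 59 [ 1760.3 -1462.1   231.1] [ 1775.8 -1329.9   262.4]
side [54.7 42.3] 28 [1765.3 -772.2  213.8] [1773.5 -714.2  238.7]
side [342.6 160.6] 244 [ 546.  -210.1  130.7] [ 590.9 -185.6  188.8]
side [326.7 210.5] 324 [537.5  24.  132.4] [583.8  45.7 186.2]
side [261.4 228.5] 634 [578.2 358.  297.2] [595.5 377.2 361.5]
side [299.9 338.3] 466 [523.9 353.1  92.7] [543.4 376.4 157.4]
side [341.8 343. ] 451 [460.  346.1  92.1] [475.9 371.9 157.6]
top [129.3 209.9] 238 [579.2 345.3 305.2] [596.3 358.8 363.9]
top [460.8 228.2] 260 [ 547.4 -214.2  137.6] [ 593.1 -188.3  191.3]
top [336.  234.2] 270 [538.5  17.4 136.3] [586.2  41.  188.2]
top [161.5 250. ] 142 [529.9 345.4 147.4] [545.3 371.3 160.4]
top [163.1 286.3] 121 [462.8 341.1 153.1] [477.7 366.6 159.9]
```

View pics/g2.png

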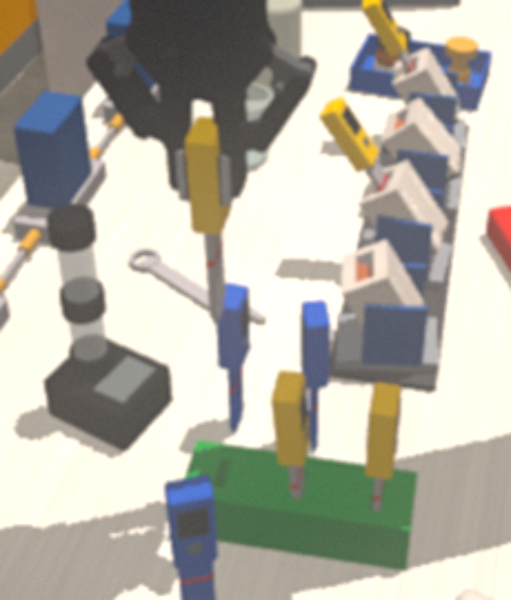

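B (the middle spare) was nudged by the gripper's knuckle and now leans about 4° within its pocket play, which stays inside tolerance. I'll take C with a higher grip for the second insertion. A goes to holder 3 first, stopping above the rim.

```bash
python3 plan.py 3 120 220.5
```

```text
t 7.3 tcp [588.015 363.008 485.707] [179.997  -0.002  93.373] gap 18.94217147935362 target [752.082 -74.809 363.679]
twist/90 total [0.456 0.001 0.004] slide/200 after twist [-2.229  0.932 -0.002] slide now [-2.234  0.69   0.61 ]
```

```bash
python3 -m pendant '[{"slide":[0,0,0],"twist":[0.076,0,0]},{"slide":[0,0,0],"twist":[0.076,0,0]},{"slide":[0,0,0],"twist":[0.076,0,0]},{"slide":[0,0,0],"twist":[0.076,0,0]},{"slide":[0,0,0],"twist":[0.076,0,0]},{"slide":[0,0,0],"twist":[0.076,0,0]},{"slide":[0,0,0],"twist":[0,0,0.004]},{"slide":[0,0,0],"twist":[0,0,0]}]'
python3 -m pendant '[{"slide":[-0.2,0,0],"twist":[0,0,0]},{"slide":[-0.25,0,0],"twist":[0,0,0]},{"slide":[-0.3,0,0],"twist":[0,0,0]},{"slide":[-0.3,0,0],"twist":[0,0,0]},{"slide":[-0.3,0,0],"twist":[0,0,0]},{"slide":[-0.3,0,0],"twist":[0,0,0]},{"slide":[-0.3,0,0],"twist":[0,0,0]},{"slide":[-0.25,0,0],"twist":[0,0,0]}]'
python3 plan.py 3 120 220.5
```

```text
time_s: 8.3
tcp_pos: [588.1, 363.1, 485.7]
ee_rot: [-139.1, 0.2, 93.1]
contact_force: [-0.8, 0.3, -0.3]
finger_gap: 18.8
gripper_force: 99.4
time_s: 9.3
tcp_pos: [611.3, -78.4, 488.7]
ee_rot: [-139.2, 0.3, 93.1]
contact_force: [1.4, 0.8, -1.6]
finger_gap: 19.0
gripper_force: 99.4
t 9.3 tcp [611.318 -78.378 488.692] [-139.185    0.3     93.11 ] gap 19.04097430062044 target [752.082 -74.809 363.679]
twist/90 total [ 0.002  0.003 -0.001] slide/200 after twist [-0.019  0.941  0.01 ] slide now [-0.017  0.941  0.013]
```

```bash
python3 -m pendant '[{"slide":[-0.01,0.15,0],"twist":[0,0.003,0]},{"slide":[0,0.15,0],"twist":[0,0,0]},{"slide":[0,0.15,0],"twist":[0,0,0]},{"slide":[0,0.15,0],"twist":[0,0,0]},{"slide":[0,0.15,0],"twist":[0,0,0]},{"slide":[0,0.1,0],"twist":[0,0,0]},{"slide":[0,0.09,0],"twist":[0,0,0]},{"slide":[0,0,0],"twist":[0,0,0]}]'
python3 plan.py 3 120 220.5
python3 - <<'E'
from h import *
from bench import env
from scipy.spatial.transform import Rotation as R
np.set_printoptions(precision=1,suppress=True)
# gauge axis check in tool frame: yellow handle points
s=env.get_state();p,r=s["tcp_pos"],R.from_euler("xyz",s["ee_rot"],degrees=True)
for n in("side","top"):
    i=env.get_image(n);w=cloud(i);m=yellow(i)
    q=r.inv().apply(w[m]-p);q=q[(np.abs(q[:,0])<30)&(np.abs(q[:,1])<30)&(q[:,2]>90)&(q[:,2]<220)]
    print(n,len(q),np.percentile(q,3,0),np.percentile(q,97,0))
    if n=="side": cv2.imwrite("pics/i1.png",cv2.convertScaleAbs(cv2.resize(i["pixels"][90:290,250:430],(540,600)),alpha=1.4,beta=10))
E
```

```text
time_s: 10.3
tcp_pos: [753.9, -71.0, 362.8]
ee_rot: [-138.9, 0.0, 92.9]
contact_force: [-1.0, 0.1, -1.5]
finger_gap: 18.7
gripper_force: 99.5
t 10.3 tcp [753.89  -71.01  362.799] [-138.893    0.023   92.943] gap 18.69326657955014 target [752.082 -74.809 363.679]
twist/90 total [-0.001 -0.    -0.001] slide/200 after twist [-0.018 -0.01   0.003] slide now [-0.019 -0.01   0.003]
side 269 [ -6.7 -12.2 125.2] [ 15.3   8.  189.9]Traceback (most recent call last):
  File "<stdin>", line 10, in <module>
    return _quantile_unchecked(
        a, q, axis, out, overwrite_input, method, keepdims, weights)
    return _ureduce(a,
                    func=_quantile_ureduce_func,
    ...<5 lines>...
                    overwrite_input=overwrite_input,
                    method=method)
    r = func(a, **kwargs)
    result = _quantile(arr,
                       quantiles=q,
    ...<2 lines>...
                       out=out,
                       weights=wgt)
    slices_having_nans = np.isnan(arr[-1, ...])
                                  ~~~^^^^^^^^^
IndexError: index -1 is out of bounds for axis 0 with size 0
```

View pics/i1.png

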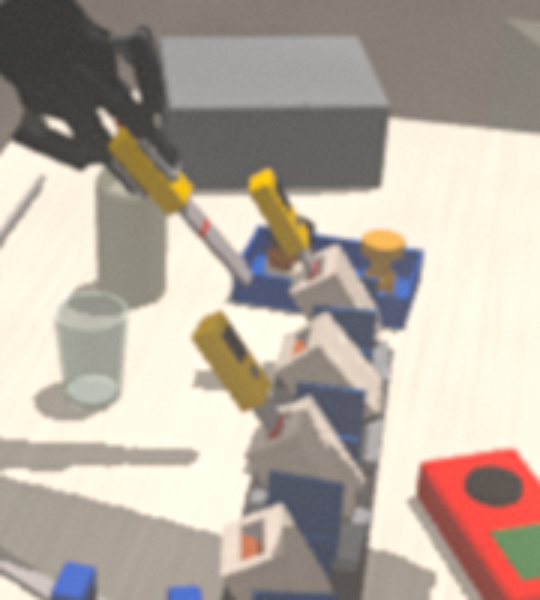

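The gauge is held straight over holder 3: its red line is at crop (205,228), the tip at (245,282), and the slot at (300,345). I correct sideways and advance to just above the rim.

```bash
python3 -m pendant '[{"slide":[-0.01,-0.005,0],"twist":[0,0,0]},{"slide":[-0.008,-0.005,0.05],"twist":[0,0,0]},{"slide":[0,0,0.08],"twist":[0,0,0]},{"slide":[0,0,0.08],"twist":[0,0,0]},{"slide":[0,0,0.07],"twist":[0,0,0]},{"slide":[0,0,0.02],"twist":[0,0,0]},{"slide":[0,0,0],"twist":[0,0,0]},{"slide":[0,0,0],"twist":[0,0,0]}]'
python3 plan.py 3 0 220.5
```

```text
time_s: 11.4
tcp_pos: [713.2, -76.9, 320.8]
ee_rot: [-139.0, 0.0, 92.9]
contact_force: [-0.8, 0.7, -1.2]
finger_gap: 18.9
gripper_force: 99.4
t 11.4 tcp [713.235 -76.906 320.787] [-139.033    0.049   92.927] gap 18.932343759754477 target [673.463 -78.929 273.113]
twist/90 total [ 0.    -0.    -0.001] slide/200 after twist [0.    0.006 0.311] slide now [0.    0.006 0.311]
```

```bash
python3 -m pendant '[{"slide":[0,0.006,0.02],"twist":[0,0,0]},{"slide":[0,0,0.02],"twist":[0,0,0]},{"slide":[0,0,0.02],"twist":[0,0,0]},{"slide":[0,0,0.02],"twist":[0,0,0]},{"slide":[0,0,0.02],"twist":[0,0,0]},{"slide":[0,0,0.02],"twist":[0,0,0]},{"slide":[0,0,0.02],"twist":[0,0,0]},{"slide":[0,0,0.02],"twist":[0,0,0]}]'
python3 plan.py 3 0 220.5
python3 -m pendant '[{"slide":[0,0,0.02],"twist":[0,0,0]},{"slide":[0,0,0.02],"twist":[0,0,0]},{"slide":[0,0,0.02],"twist":[0,0,0]},{"slide":[0,0,0.02],"twist":[0,0,0]},{"slide":[0,0,0.02],"twist":[0,0,0]},{"slide":[0,0,0.02],"twist":[0,0,0]},{"slide":[0,0,0.01],"twist":[0,0,0]},{"slide":[0,0,0],"twist":[0,0,0]}]'
python3 plan.py 3 0 220.5
```

```text
time_s: 12.4
tcp_pos: [695.1, -77.8, 298.6]
ee_rot: [-139.6, 0.1, 92.9]
contact_force: [15.8, 1.8, 14.9]
finger_gap: 18.6
gripper_force: 102.3
t 12.4 tcp [695.125 -77.799 298.621] [-139.555    0.098   92.948] gap 18.60589158773451 target [673.463 -78.929 273.113]
twist/90 total [ 0.006  0.    -0.001] slide/200 after twist [0.    0.002 0.167] slide now [0.    0.    0.167]
time_s: 13.4
tcp_pos: [676.8, -78.8, 276.5]
ee_rot: [-139.3, 0.1, 92.9]
contact_force: [4.9, 0.2, -0.1]
finger_gap: 19.0
gripper_force: 100.2
t 13.4 tcp [676.78  -78.807 276.535] [-139.263    0.065   92.929] gap 18.952087010279914 target [673.463 -78.929 273.113]
twist/90 total [ 0.003  0.    -0.001] slide/200 after twist [ 0.    -0.001  0.024] slide now [ 0.    -0.001  0.024]
```

```bash
cat > chk.py <<'E'
from h import *
from bench import env
from scipy.spatial.transform import Rotation as R
np.set_printoptions(precision=1,suppress=True)
M={"1":((520,160.2,106.1),29,10.1),"2":((526.2,30.5,106.2),36,-1.3),"3":((529,-86.5,106.7),41,3.0),"4":((537.5,-206.1,106.1),33,6.8)}
for n in("side","top"):
    i=env.get_image(n);cv2.imwrite(f"pics/last_{n}.png",i["pixels"]);w=cloud(i);m=yellow(i)
    hsv=cv2.cvtColor(i["pixels"],cv2.COLOR_BGR2HSV)
    red=((hsv[...,0]<8)|(hsv[...,0]>172))&(hsv[...,1]>90)
    for k,(c,t,az) in M.items():
        r=R.from_euler("z",az,degrees=True)*R.from_euler("y",t,degrees=True)
        q=r.inv().apply((w-np.array(c)).reshape(-1,3)).reshape(480,640,3)
        b=(np.abs(q[...,:2])<30).all(-1)&(q[...,2]>10)&(q[...,2]<120)&m
        e=(np.abs(q[...,:2])<16).all(-1)&(np.abs(q[...,2])<14)&red
        if b.sum()>20: print(n,k,b.sum(),np.percentile(q[b],4,0),np.percentile(q[b],96,0),"red",e.sum(),q[e].mean(0) if e.sum() else "")
E
python3 -m pendant '[{"slide":[0,0,0.01],"twist":[0,0,0]},{"slide":[0,0,0.01],"twist":[0,0,0]},{"slide":[0,0,0],"twist":[0,0,0]},{"slide":[0,0,0],"twist":[0,0,0]},{"slide":[0,0,0],"twist":[0,0,0]},{"slide":[0,0,0],"twist":[0,0,0]},{"slide":[0,0,0],"twist":[0,0,0]},{"slide":[0,0,0],"twist":[0,0,0]}]'
python3 plan.py 3 0 220.5; python3 chk.py
```

```text
time_s: 14.4
tcp_pos: [674.2, -78.9, 273.6]
ee_rot: [-139.3, 0.1, 92.9]
contact_force: [5.1, 0.5, 1.0]
finger_gap: 18.8
gripper_force: 100.2
t 14.4 tcp [674.216 -78.919 273.563] [-139.255    0.063   92.929] gap 18.80714200397963 target [673.463 -78.929 273.113]
twist/90 total [ 0.003  0.    -0.001] slide/200 after twist [ 0.    -0.001  0.004] slide now [ 0.    -0.001  0.004]
side 2 287 [-9.5 -2.1 31.2] [ 6.8 15.8 94.3] red 10 [0.3 5.7 0. ]
side 3 227 [-10.5  -2.8  32.1] [ 7.7 15.3 95.8] red 12 [-2.   2.9  2.3]
side 4 193 [-10.9  -5.   29.4] [ 7.8 16.3 93.6] red 5 [-2.5  8.8  1.9]
top 2 222 [ -9.7 -11.5  33.6] [ 3.5 11.1 97.5] red 12 [ 0.6  1.8 -0. ]
top 4 306 [-10.2 -11.   32.9] [ 3.2 14.5 97.4] red 12 [-1.1 -0.5  0.4]
```

Line within about 1.5 mm; I push 1 mm more, release and back straight out.

```bash
python3 -m pendant '[{"slide":[0,0,0.006],"twist":[0,0,0]},{"slide":[0,0,0],"twist":[0,0,0]},{"slide":[0,0,0],"twist":[0,0,0]},{"slide":[0,0,0],"twist":[0,0,0]},{"slide":[0,0,0],"twist":[0,0,0]},{"slide":[0,0,0],"twist":[0,0,0]},{"slide":[0,0,0],"twist":[0,0,0]},{"slide":[0,0,0],"twist":[0,0,0]}]'
python3 -m pendant '[{"slide":[0,0,0],"twist":[0,0,0]},{"slide":[0,0,0],"twist":[0,0,0]},{"slide":[0,0,0],"twist":[0,0,0]},{"slide":[0,0,0],"twist":[0,0,0]},{"slide":[0,0,-0.05],"twist":[0,0,0]},{"slide":[0,0,-0.1],"twist":[0,0,0]},{"slide":[0,0,-0.2],"twist":[0,0,0]},{"slide":[0,0,-0.25],"twist":[0,0,0]}]' 0.5
python3 -m pendant '[{"slide":[0,-0.15,0],"twist":[0,0,0]},{"slide":[0,-0.15,0],"twist":[0,0,0]},{"slide":[0,-0.15,0],"twist":[0,0,0]},{"slide":[0,-0.15,0],"twist":[0,0,0]},{"slide":[0,-0.15,0],"twist":[0,0,0]},{"slide":[0,0,0],"twist":[0,0,0]},{"slide":[0,0,0],"twist":[0,0,0]},{"slide":[0,0,0],"twist":[0,0,0]}]'
python3 chk.py; python3 plan.py C 175 231
```

```text
time_s: 15.5
tcp_pos: [673.5, -78.9, 272.8]
ee_rot: [-139.3, 0.1, 92.9]
contact_force: [5.0, 0.2, 0.6]
finger_gap: 18.8
gripper_force: 100.2
time_s: 16.5
tcp_pos: [751.5, -74.9, 362.8]
ee_rot: [-138.9, 0.0, 92.9]
contact_force: [0.7, 0.0, -0.3]
finger_gap: 43.0
gripper_force: 0.0
time_s: 17.5
tcp_pos: [638.6, -80.6, 459.2]
ee_rot: [-138.9, 0.0, 92.9]
contact_force: [0.9, 0.2, -0.3]
finger_gap: 42.6
gripper_force: 0.0
side 2 282 [-10.1  -2.1  30.9] [ 6.  15.6 94.2] red 10 [-0.4  7.   0.7]
side 3 270 [-9.3 -6.1 31.7] [ 7.3 14.9 95.7] red 10 [-1.7 -0.4  1.4]
side 4 241 [-10.6  -7.1  29.9] [ 6.7 16.2 94.4] red 5 [-1.7  6.2  0.7]
top 2 214 [ -9.7 -11.5  32.2] [ 3.6 11.  97.6] red 11 [-0.2 -2.   0.5]
t 17.6 tcp [638.538 -80.58  459.287] [-138.859    0.013   92.936] gap 42.747318650270685 target [468.9 356.  406. ]
twist/90 total [-0.457 -0.002 -0.004] slide/200 after twist [ 2.229 -0.719  0.266] slide now [ 2.224 -0.379  0.684]
```

```bash
python3 -m pendant '[{"slide":[0.2,0,0],"twist":[-0.05,0,0]},{"slide":[0.28,0,0],"twist":[-0.06,0,0]},{"slide":[0.29,0,0],"twist":[-0.06,0,0]},{"slide":[0.29,0,0],"twist":[-0.06,0,0]},{"slide":[0.29,0,0],"twist":[-0.06,0,0]},{"slide":[0.29,0,0],"twist":[-0.06,0,0]},{"slide":[0.29,0,0],"twist":[-0.06,0,0]},{"slide":[0.29,0,0],"twist":[-0.047,0,-0.004]}]' 0.5
python3 -m pendant '[{"slide":[0,-0.18,0],"twist":[0,0,0]},{"slide":[0,-0.18,0],"twist":[0,0,0]},{"slide":[0,-0.18,0],"twist":[0,0,0]},{"slide":[0,-0.18,0],"twist":[0,0,0]},{"slide":[0,0,0.13],"twist":[0,0,0]},{"slide":[0,0,0.13],"twist":[0,0,0]},{"slide":[0,0,0],"twist":[0,0,0]},{"slide":[0,0,0],"twist":[0,0,0]}]'
python3 plan.py C 61 231
```

```text
time_s: 18.6
tcp_pos: [615.1, 364.8, 459.8]
ee_rot: [179.8, 0.0, 93.3]
contact_force: [0.9, 0.2, 1.1]
finger_gap: 42.9
gripper_force: 0.0
time_s: 19.6
tcp_pos: [472.1, 354.8, 408.7]
ee_rot: [179.9, 0.0, 93.3]
contact_force: [-0.5, -0.1, 0.5]
finger_gap: 42.7
gripper_force: 0.0
t 19.6 tcp [472.07  354.768 408.685] [179.899   0.018  93.283] gap 42.74061701954064 target [468.9 356.  292. ]
twist/90 total [ 0.001  0.    -0.001] slide/200 after twist [ 0.007 -0.015  0.583] slide now [ 0.007 -0.017  0.583]
```

```bash
python3 -m pendant '[{"slide":[0.007,-0.016,0.08],"twist":[0,0,0]},{"slide":[0,0,0.08],"twist":[0,0,0]},{"slide":[0,0,0.08],"twist":[0,0,0]},{"slide":[0,0,0.08],"twist":[0,0,0]},{"slide":[0,0,0.08],"twist":[0,0,0]},{"slide":[0,0,0.08],"twist":[0,0,0]},{"slide":[0,0,0.05],"twist":[0,0,0]},{"slide":[0,0,0],"twist":[0,0,0]}]'
python3 plan.py C 61 231
```

```text
time_s: 20.6
tcp_pos: [468.3, 355.5, 301.0]
ee_rot: [-180.0, 0.1, 93.3]
contact_force: [-0.1, -0.6, 1.3]
finger_gap: 43.0
gripper_force: 0.0
t 20.6 tcp [468.25  355.494 300.95 ] [-179.988    0.081   93.281] gap 43.02552307708861 target [468.9 356.  292. ]
twist/90 total [-0.     0.001 -0.001] slide/200 after twist [0.002 0.003 0.045] slide now [0.002 0.003 0.045]
```

```bash
python3 -m pendant '[{"slide":[0.002,0.003,0.02],"twist":[0,0,0]},{"slide":[0,0,0.02],"twist":[0,0,0]},{"slide":[0,0,0],"twist":[0,0,0]},{"slide":[0,0,0],"twist":[0,0,0]},{"slide":[0,0,0],"twist":[0,0,0]},{"slide":[0,0,0],"twist":[0,0,0]},{"slide":[0,0,0],"twist":[0,0,0]},{"slide":[0,0,0],"twist":[0,0,0]}]'
python3 -m pendant '[{"slide":[0,0,0],"twist":[0,0,0]},{"slide":[0,0,0],"twist":[0,0,0]},{"slide":[0,0,0],"twist":[0,0,0]},{"slide":[0,0,0],"twist":[0,0,0]},{"slide":[0,0,0],"twist":[0,0,0]},{"slide":[0,0,0],"twist":[0,0,0]},{"slide":[0,0,0],"twist":[0,0,0]},{"slide":[0,0,0],"twist":[0,0,0]}]' 0 100
python3 plan.py C 61 231
```

```text
time_s: 21.6
tcp_pos: [469.2, 356.2, 294.2]
ee_rot: [179.9, 0.0, 93.3]
contact_force: [0.7, 0.1, -0.2]
finger_gap: 42.7
gripper_force: 0.0
time_s: 22.6
tcp_pos: [469.2, 356.2, 294.4]
ee_rot: [179.9, 0.0, 93.3]
contact_force: [1.0, 0.7, 2.6]
finger_gap: 19.0
gripper_force: 97.5
t 22.6 tcp [469.234 356.246 294.379] [179.89    0.007  93.288] gap 18.952184052836657 target [468.9 356.  292. ]
twist/90 total [ 0.001  0.    -0.001] slide/200 after twist [-0.001 -0.002  0.012] slide now [-0.001 -0.002  0.012]
```

```bash
python3 -m pendant '[{"slide":[0,0,-0.03],"twist":[0,0,0]},{"slide":[0,0,-0.03],"twist":[0,0,0]},{"slide":[0,0,-0.06],"twist":[0,0,0]},{"slide":[0,0,-0.1],"twist":[0,0,0]},{"slide":[0,0,-0.15],"twist":[0,0,0]},{"slide":[0,0,-0.2],"twist":[0,0,0]},{"slide":[0,0,-0.2],"twist":[0,0,0]},{"slide":[0,0,-0.2],"twist":[0,0,0]}]'
python3 plan.py 1 90 233.4
```

```text
time_s: 23.6
tcp_pos: [468.6, 356.0, 491.3]
ee_rot: [179.8, -0.0, 93.3]
contact_force: [0.1, -0.5, -0.1]
finger_gap: 19.0
gripper_force: 97.6
t 23.6 tcp [468.584 356.012 491.32 ] [179.813  -0.038  93.283] gap 19.015911409646783 target [674.358 187.695 388.952]
twist/90 total [ 0.324 -0.019 -0.074] slide/200 after twist [-1.009  1.005  0.028] slide now [-0.899  0.977  0.514]
```

```bash
python3 -m pendant '[{"slide":[0,0,0],"twist":[0.081,-0.005,-0.018]},{"slide":[0,0,0],"twist":[0.081,-0.005,-0.018]},{"slide":[0,0,0],"twist":[0.081,-0.005,-0.018]},{"slide":[0,0,0],"twist":[0.081,-0.005,-0.018]},{"slide":[-0.25,0,0],"twist":[0,0,0]},{"slide":[-0.25,0,0],"twist":[0,0,0]},{"slide":[-0.25,0,0],"twist":[0,0,0]},{"slide":[-0.25,0,0],"twist":[0,0,0]}]'
python3 -m pendant '[{"slide":[0,0.2,0],"twist":[0,0,0]},{"slide":[0,0.2,0],"twist":[0,0,0]},{"slide":[0,0.2,0],"twist":[0,0,0]},{"slide":[0,0.2,0],"twist":[0,0,0]},{"slide":[0,0.2,0],"twist":[0,0,0]},{"slide":[0,0,0],"twist":[0,0,0]},{"slide":[0,0,0],"twist":[0,0,0]},{"slide":[0,0,0],"twist":[0,0,0]}]'
python3 plan.py 1 63 233.4
```

```text
time_s: 24.6
tcp_pos: [503.5, 157.7, 490.4]
ee_rot: [-151.1, 0.1, 100.0]
contact_force: [1.1, 0.4, -1.6]
finger_gap: 18.9
gripper_force: 97.9
time_s: 25.6
tcp_pos: [675.0, 189.1, 393.4]
ee_rot: [-151.0, 0.1, 99.9]
contact_force: [-0.2, 0.2, -1.2]
finger_gap: 19.1
gripper_force: 98.1
t 25.6 tcp [675.016 189.138 393.436] [-151.016    0.13    99.949] gap 19.058000894766348 target [661.471 185.4   365.337]
twist/90 total [ 0.     0.    -0.002] slide/200 after twist [-0.007  0.007  0.157] slide now [-0.006  0.007  0.157]
```

```bash
python3 -m pendant '[{"slide":[-0.006,0.007,0],"twist":[0,0,-0.002]},{"slide":[0,0,0.05],"twist":[0,0,0]},{"slide":[0,0,0.06],"twist":[0,0,0]},{"slide":[0,0,0.04],"twist":[0,0,0]},{"slide":[0,0,0],"twist":[0,0,0]},{"slide":[0,0,0],"twist":[0,0,0]},{"slide":[0,0,0],"twist":[0,0,0]},{"slide":[0,0,0],"twist":[0,0,0]}]'
python3 plan.py 1 0 233.4
python3 - <<'E'
from h import *
from bench import env
d=env.get_image("side")
cv2.imwrite("pics/i2.png",cv2.convertScaleAbs(cv2.resize(d["pixels"][130:330,220:400],(540,600)),alpha=1.4,beta=10))
E
```

```text
time_s: 26.6
tcp_pos: [662.8, 185.6, 364.8]
ee_rot: [-150.9, 0.0, 100.1]
contact_force: [0.2, 0.1, -1.0]
finger_gap: 18.7
gripper_force: 98.1
t 26.6 tcp [662.774 185.599 364.806] [-150.925    0.048  100.092] gap 18.74653635100983 target [631.401 180.044 310.236]
twist/90 total [-0.001  0.    -0.   ] slide/200 after twist [ 0.    -0.007  0.316] slide now [ 0.    -0.007  0.316]
```

View pics/i2.png

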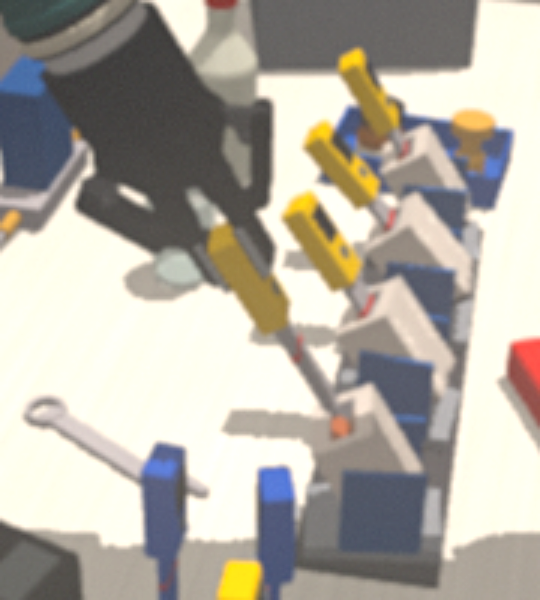

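The tip, at crop (337,408), sits right over holder 1's slot at (340,425). Holder 3's gauge at (385,215) looks fitted like its neighbours. I insert.

```bash
python3 -m pendant '[{"slide":[0,-0.006,0.02],"twist":[0,0,0]},{"slide":[0,0,0.02],"twist":[0,0,0]},{"slide":[0,0,0.02],"twist":[0,0,0]},{"slide":[0,0,0.02],"twist":[0,0,0]},{"slide":[0,0,0.02],"twist":[0,0,0]},{"slide":[0,0,0.02],"twist":[0,0,0]},{"slide":[0,0,0.02],"twist":[0,0,0]},{"slide":[0,0,0.02],"twist":[0,0,0]}]'
python3 plan.py 1 0 233.4
python3 -m pendant '[{"slide":[0,0,0.02],"twist":[0,0,0]},{"slide":[0,0,0.02],"twist":[0,0,0]},{"slide":[0,0,0.02],"twist":[0,0,0]},{"slide":[0,0,0.02],"twist":[0,0,0]},{"slide":[0,0,0.02],"twist":[0,0,0]},{"slide":[0,0,0.02],"twist":[0,0,0]},{"slide":[0,0,0.015],"twist":[0,0,0]},{"slide":[0,0,0],"twist":[0,0,0]}]'
python3 plan.py 1 0 233.4; python3 chk.py
```

```text
time_s: 27.65
tcp_pos: [647.6, 182.8, 340.3]
ee_rot: [-151.2, 0.0, 100.1]
contact_force: [10.9, 2.1, 18.9]
finger_gap: 18.7
gripper_force: 101.6
t 27.65 tcp [647.562 182.849 340.252] [-151.242    0.034  100.086] gap 18.7444044781576 target [631.401 180.044 310.236]
twist/90 total [ 0.003  0.    -0.   ] slide/200 after twist [0.    0.001 0.171] slide now [0.    0.    0.171]
time_s: 28.65
tcp_pos: [633.1, 180.3, 312.7]
ee_rot: [-150.9, 0.0, 100.1]
contact_force: [4.0, 1.5, -0.6]
finger_gap: 18.7
gripper_force: 98.7
t 28.65 tcp [633.071 180.308 312.657] [-150.86     0.044  100.091] gap 18.669839877282907 target [631.401 180.044 310.236]
twist/90 total [-0.002  0.    -0.   ] slide/200 after twist [ 0.    -0.002  0.015] slide now [ 0.    -0.001  0.015]
side 1 339 [-11.   -1.1  35.7] [ 6.1 16.3 98.7] red 12 [-0.4  3.7  1.8]
side 2 167 [-10.   -5.4  29. ] [ 7.4 15.3 80.9] red 14 [-1.1  4.5  0.4]
side 3 278 [-9.3 -6.  32.1] [ 8.1 15.  94.9] red 11 [-1.2  0.3  1.4]
side 4 242 [-10.7  -6.4  29.8] [ 7.8 16.2 94.2] red 5 [-2.   7.1  1.2]
top 2 277 [ -9.9 -11.8  32.2] [ 3.3 11.5 97.4] red 17 [ 0.1 -1.4  0.1]
top 3 296 [ -9.3 -12.5  33.6] [ 4.1 11.9 98.3] red 28 [0.1 1.1 1.6]
top 4 256 [ -9.9 -11.2  33.7] [ 3.7 13.4 97.5] red 13 [-0.7  1.6 -0.1]
```

```bash
python3 -m pendant '[{"slide":[0,0,0.008],"twist":[0,0,0]},{"slide":[0,0,0.01],"twist":[0,0,0]},{"slide":[0,0,0],"twist":[0,0,0]},{"slide":[0,0,0],"twist":[0,0,0]},{"slide":[0,0,0],"twist":[0,0,0]},{"slide":[0,0,0],"twist":[0,0,0]},{"slide":[0,0,0],"twist":[0,0,0]},{"slide":[0,0,0],"twist":[0,0,0]}]'
python3 plan.py 1 0 233.4; python3 chk.py|grep -E " [12] "
```

```text
time_s: 29.75
tcp_pos: [631.6, 180.0, 310.5]
ee_rot: [-150.9, 0.0, 100.1]
contact_force: [4.1, 2.7, 1.1]
finger_gap: 18.5
gripper_force: 99.2
t 29.75 tcp [631.634 180.027 310.498] [-150.91     0.048  100.093] gap 18.516637445322928 target [631.401 180.044 310.236]
twist/90 total [-0.001  0.    -0.   ] slide/200 after twist [ 0.    -0.     0.002] slide now [ 0.    -0.     0.002]
side 1 339 [-11.2  -2.2  33.1] [ 6.  16.3 96.1] red 12 [-0.   4.  -1.1]
side 2 162 [-10.6  -5.4  29.4] [ 7.3 16.1 84.3] red 16 [-0.6  3.4 -0. ]
top 2 277 [-10.2 -11.8  32.9] [ 3.5 11.6 97.3] red 17 [-0.3 -0.8  0.3]
```

```bash
python3 -m pendant '[{"slide":[0,0,0.005],"twist":[0,0,0]},{"slide":[0,0,0],"twist":[0,0,0]},{"slide":[0,0,0],"twist":[0,0,0]},{"slide":[0,0,0],"twist":[0,0,0]},{"slide":[0,0,0],"twist":[0,0,0]},{"slide":[0,0,0],"twist":[0,0,0]},{"slide":[0,0,0],"twist":[0,0,0]},{"slide":[0,0,0],"twist":[0,0,0]}]'
python3 -m pendant '[{"slide":[0,0,0],"twist":[0,0,0]},{"slide":[0,0,0],"twist":[0,0,0]},{"slide":[0,0,0],"twist":[0,0,0]},{"slide":[0,0,0],"twist":[0,0,0]},{"slide":[0,0,-0.05],"twist":[0,0,0]},{"slide":[0,0,-0.1],"twist":[0,0,0]},{"slide":[0,0,-0.2],"twist":[0,0,0]},{"slide":[0,0,-0.25],"twist":[0,0,0]}]' 0.5
python3 -m pendant '[{"slide":[0,-0.15,-0.1],"twist":[0,0,0]},{"slide":[0,-0.15,-0.1],"twist":[0,0,0]},{"slide":[0.1,-0.15,0],"twist":[0,0,0]},{"slide":[0.2,-0.15,0],"twist":[0,0,0]},{"slide":[0.2,-0.15,0],"twist":[0,0,0]},{"slide":[0.1,0,0],"twist":[0,0,0]},{"slide":[0,0,0],"twist":[0,0,0]},{"slide":[0,0,0],"twist":[0,0,0]}]'
python3 chk.py
python3 - <<'E'
from h import *
s=cv2.imread("pics/last_side.png");t=cv2.imread("pics/last_top.png")
a=cv2.resize(s[140:420,220:400],(386,600),interpolation=cv2.INTER_CUBIC);b=cv2.resize(t[195:305,150:300],(410,300));c=cv2.resize(t[195:305,310:485],(410,300))
cv2.imwrite("pics/end.png",cv2.convertScaleAbs(np.hstack([a,np.vstack([b,c])]),alpha=1.4,beta=10))
E
```

```text
time_s: 30.85
tcp_pos: [631.1, 179.9, 309.6]
ee_rot: [-150.9, 0.0, 100.1]
contact_force: [4.3, 1.4, 2.1]
finger_gap: 18.8
gripper_force: 99.2
time_s: 31.85
tcp_pos: [688.8, 190.3, 415.0]
ee_rot: [-150.8, 0.1, 100.1]
contact_force: [0.8, -0.6, -0.4]
finger_gap: 42.8
gripper_force: 0.0
time_s: 32.85
tcp_pos: [558.4, 288.3, 521.3]
ee_rot: [-150.8, 0.1, 100.1]
contact_force: [-0.1, -0.3, 0.7]
finger_gap: 42.7
gripper_force: 0.0
side 1 376 [-10.1  -5.3  31.8] [ 6.2 16.1 95.2] red 12 [-0.2  6.1  0.3]
side 2 325 [-10.2  -5.7  31. ] [ 6.3 15.5 94.6] red 14 [-1.2  4.7  0.5]
side 3 162 [-8.8 -3.4 30.8] [ 8.1 15.6 95.1] red 11 [-1.1  0.1  1.3]
side 4 244 [-10.6  -6.5  29.7] [ 7.3 16.9 94.2] red 5 [-2.2  7.8  1.5]
top 1 253 [ -9.8 -12.9  34.3] [ 5.5 11.2 97.4] red 7 [-1.  -0.7  1.3]
top 2 272 [-10.4 -11.8  33.6] [ 2.4 11.5 97.6] red 16 [ 0.2 -1.1 -0.3]
top 3 299 [ -9.2 -12.5  33.9] [ 3.7 11.8 98.6] red 26 [0.4 1.1 1.2]
top 4 260 [-10.  -11.2  33. ] [ 3.5 13.6 97.4] red 12 [-0.3  1.5 -0.8]
```

View pics/end.png

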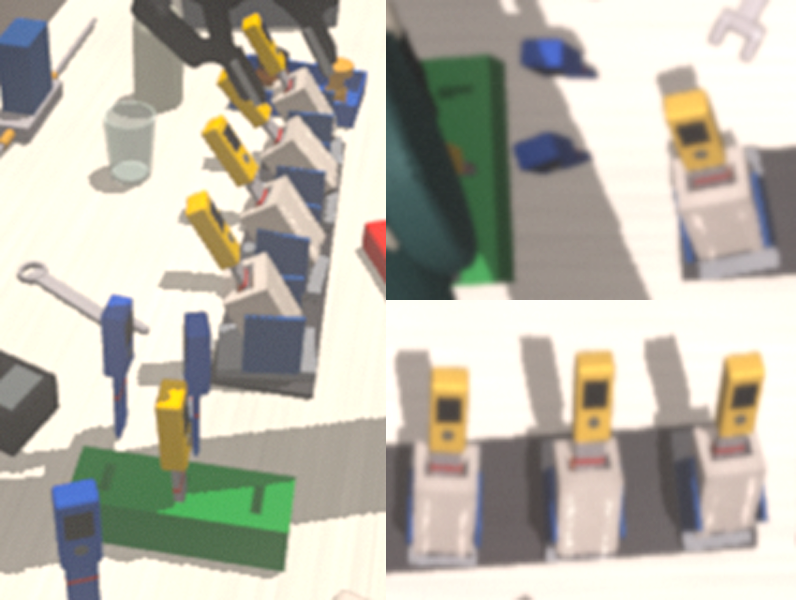

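Both new gauges sit like the fitted ones: their red lines are level at crop (245,280) and (590,462). The third spare at (175,430) leans a little, so I measure its tilt.

Run:
```python
from h import *
from bench import env
for nm,d in(("start",pickle.load(open("side0.pkl","rb"))),("now",env.get_image("side"))):
    w=cloud(d);P=w[yellow(d)];P=P[(np.abs(P[:,0]-530)<28)&(np.abs(P[:,1]-360)<30)&(P[:,2]>85)&(P[:,2]<152)]
    z=np.arange(92,150,8);e=[[(np.percentile(q,5,0)+np.percentile(q,95,0))/2 for q in [P[np.abs(P[:,2]-k)<5]]][0] for k in z];e=np.array(e)
    print(nm,np.polyfit(z,e[:,0],1),np.polyfit(z,e[:,1],1),e[0],e[-1])
```

```text
start [-6.30401828e-03  5.27282271e+02] [8.33174182e-03 3.72719825e+02] [527.2778813  373.82561965  92.34176587] [526.46589997 374.10458901 147.68044836]
now [6.00787279e-02 5.25311777e+02] [3.39154323e-02 3.69968550e+02] [531.33264513 374.15135041  92.65867195] [534.42409363 374.68650337 147.40097761]
```

The third spare leans about 0.07 rad and is shifted about 3 mm, within the 0.12 rad and 12 mm limits. The arm is clear, so I hand in.

```bash
python3 -c "
from bench import env
print(env.finish_job())"
```

```text
the job is handed in; nothing more can be done
None
```

I pushed two spare gauges into holders 1 and 3, with red lines within about 1.5 mm of the rim by camera, and handed the job in at about 33 s (no verdict returned); the gripper nudged the third spare, which now leans about 0.07 rad in its pocket, inside the 0.12 rad limit.

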